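# Drive a bracket pin home and show its tip to the inspection camera in the mirror

### The job

Take the mallet and, holding it, drive the sprung pin in the bracket fully home, then put the mallet back on its rubber mat and let go of it. Then turn the sprung inspection mirror by the tab on top until the pin's tip, under the bracket, appears near the middle of the mirror to the inspection camera, and finish while still holding the mirror steady at that angle. Do not touch the pin with the gripper or arm, and leave the other things on the bench where they are.

Things in the scene. Friction and masses are not known exactly. Their poses are not given: they have to be found in the camera images.
- mallet: Mallet standing on its head on the mat. Head: black upright cylinder 48 mm across, 70 high. Pale wooden handle 22 wide, 26 high, level, its centre line 38 mm above the lower striking face, running along the mallet's +x from 22 to 167 mm from the head's axis. Origin: centre of the lower striking face. About 0.3 kg, centre of mass about 10 mm from the head's axis.
- mat: Black rubber mat fixed on the bench, 200 (its x) x 130 (its y) x 4 mm; origin: centre of its underside.
- pin: Sprung brass pin in the grey bracket's top plate (95 x 90 mm, top 75 mm above the bench): head 20 mm across, 6 thick, on a 10 mm shank. Origin: lower end of the shank. Slides straight down 12 mm, which takes 7 to 9 N; friction then keeps it down.
- pin_head (a point): Centre of the top of the pin's head, which the mallet drives: 94 mm above the bench at the start, 82 mm when home.
- pin_tip (a point): Lower end of the pin's shank, the marker to be seen: once the pin is home it shows beneath the bracket's plate, 50 mm above the bench. The bracket is walled on its far side and towards the camera, and open towards the mirror.
- pin_travel (a joint): How far the pin has been driven down: 0 standing proud (start), 0.012 m fully home.
- lens (a point): Centre of the front of the inspection camera's lens, 55 mm above the bench. The camera (grey box, 55 x 40 x 36 mm on a round foot, top at 73 mm) is fixed and looks at the mirror. Lens and pin are both 180 mm from the mirror's pivot, 80 degrees apart as seen from it.
- mirror: Upright flat mirror, 74 mm wide (its y) and 68 high, top at 94 mm, in a black frame 8 mm thick, turning about a vertical pivot on a fixed round foot 84 mm across. Origin: on the pivot at bench height; x points square out of the reflecting side and turns with it. A weak spring (0.03 Nm at the stop, 0.12 at 1.5 rad) turns it back to its stop when let go.
- mirror_face (a point): Centre of the reflecting face, 4.5 mm in front of the pivot and 55 mm above the bench; axes as the mirror's.
- tab (a point): Centre of the black thumb tab above the mirror, on the pivot's axis, 123 mm above the bench: 12 mm thick (along the mirror's x), 30 wide (along its y), from 100 to 146 mm above the bench.
- mirror_turn (a joint): Turn of the mirror from its stop: 0 at the stop (start), growing counter-clockwise seen from above, up to 1.5 rad.
- tape: Bystander: yellow roll of masking tape, 80 mm across, 25 high. To be left alone.
- cup: Bystander: clear mixing cup, 70 mm across, 80 high. To be left alone.
- wrench: Bystander: steel wrench lying flat. To be left alone.
- driver: Bystander: screwdriver lying flat. To be left alone.
- socket: Bystander: steel socket, 32 mm across, 50 high. To be left alone.
- sander: Bystander: cork sanding block, 120 x 70 x 35 mm. To be left alone.
There are look-alikes about, which are no part of the job. Leave any pink look-alike of the mallet alone.

How it is judged:
By the outcome, as a careful person would: the job done as asked, in the order asked, and still so for the second after the job is handed in, while the arm keeps its last pose, push and grip.
It also fails if it takes over 54 s, if anything falls off the work surface, if the arm or the gripper's body presses on something with over 40 N, if the wrist force passes 120 N, or if a joint passes its speed limit or range.

### The arm

A 6-joint arm with a two-finger parallel gripper is mounted at the origin on the work surface. World frame = base frame: x ahead of the robot, y to its left, z up, the work surface at z = 0. Lengths are in m, angles in rad, forces in N, time in s.
With the tool pointing down it reaches from about 0.35 to 0.975 m from the base axis. Payload 4.9 kg.
Tool frame: the origin (TCP) lies midway between the tips of the shut fingers; the grasp point (between the pads) lies 19 mm behind it; z points along the fingers, y is the line along which they close (so a half turn about z gives the same grasp; the last joint's range is limited). The gripper opens to 85 mm and grips with 20 to 120 N. Pads are 22 mm wide; open, the fingers measure 114 mm over their backs; the gripper's body (76 mm by 85 mm) begins 54 mm behind the grasp point. The pads swing forward as they close: fully open they stand 13 mm farther back than shut.
Start: joints at [1.159, 0.053, 1.613, -0, 1.476, -0.119], TCP at [0.18, 0.598, 0.231] pointing down, gripper open.
Joint ranges: [-3.01, 3.01], [-1.01, 2.22], [0.06, 2.58], [-1.02, 4.17], [0.09, 2.62], [-3.14, 3.14]. Speed limits (rad/s): [2.57, 2.57, 3.14, 3.14, 3.14, 3.14].

### API

Orientations are given as a unit quaternion [w, x, y, z].
In Python, from plant import manip gives the robot as it stands.
- The arm moves only by the tool carry_out, never from a script. Its argument "moves" is a list of rows, each a list of 7 numbers: the opening, from 0 (shut) to 1 (fully open), then the shift along the tool's x, y, z normalised to -1 to 1, where 1 is 0.4 m, then the turn, a rotation vector about the tool's x, y, z normalised to -1 to 1, where 1 is 0.5 rad. In form: [[grip, dx, dy, dz, rx, ry, rz], ...]. A call has 1 to 8 rows; each row is the pose to reach, as a shift and turn from the pose commanded when the call began, along the tool's axes at that moment; what a row does not reach only later rows make up. A row lasts 1/12 s, in which the tool goes at most 41.7 mm and 7.16 degrees, less where a joint would pass 70% of its speed; a pose out of reach is approached as far as the arm can. A call with a number of a shift or a turn outside -1 to 1 is refused whole. A call with a gripper value outside its range is refused whole. The fingers move at their own pace and stop on an object; the grip force is fixed at half the most. Time passes only in rows, so rows that repeat a pose let the fingers close. It gives the time, the measured TCP pose, the force and the opening at its end, in the units of the state.
- manip.state(): the state, without advancing time (a new reading comes with each control period).
- manip.grab_frame(name): name is "scene" or "top"; returns the picture (480x640x3 uint8, red, green, blue); there is no depth.
- manip.camera_info(name): a dict with "intrinsics" (3x3 intrinsics, pixels), "extrinsics" (4x4, takes a point from world to camera coordinates). Camera axes: x right, y down, z forward; pixel columns grow to the right and rows downward; lengths in m; the calibration is good to about 2 mm. A picture is of the moment at which its call begins. camera_info takes no time and is no camera call.
- manip.job_done(): hands the job in, once; it reports no verdict.
The state is a dict: "time": time; "joint_pos": joint angles; "joint_vel": joint speeds; "joint_efforts": joint torques, N m; "tool_pos": TCP position; "tool_rot": TCP orientation; "contact_force": force on the tool from outside, world axes, zero at the start; "ft_torque": the same for the moment, N m; "gripper_width": opening from 0.0 (shut) to 1.0 (fully open).
Only numpy, scipy, OpenCV 4.12 (cv2) and the standard library are available. Lean on these libraries where they do the work, as an engineer would, in place of code of your own. Each camera call takes 0.05 s, during which the arm holds its last target. There are 200 camera calls.

## Working session

There is one attempt and no reset: what is moved stays moved. The work goes in short steps, Python scripts to look and compute and a tool call to move; the robot and the scene stay as the last step left them, time stands still between calls to the robot, and variables do not carry over. Pictures are saved under pics/ and viewed, on a budget of 10 in all, crops included, one or two more only if the job needs it, and the job is handed in when it is done.

Besides the shell and the picture viewer there is one more tool, called after ">>>" as a command line: name --pt "numbers of a row" for each row, then --argument value for the rest. carry_out: Moves the arm, as the interface text tells. Scaled input: -1 to 1 covers 0.4 m each way for a shift and 0.5 rad each way for a turn. Its arguments: {"type":"object","properties":{"moves":{"type":"array"}},"required":["moves"]}

```bash
mkdir -p pics; ls; python3 - <<'E'
from plant import manip
import cv2,numpy as np
for n in("scene","top"):
    f=manip.grab_frame(n); cv2.imwrite(f"pics/{n}0.png",f[:,:,::-1]); c=manip.camera_info(n)
    print(n,np.round(c["intrinsics"],1).tolist(),np.round(c["extrinsics"],3).tolist())
print(manip.state())
E
```

```text
pics
scene [[544.4, 0.0, 320.1], [0.0, 544.4, 240.5], [0.0, 0.0, 1.0]] [[0.869, 0.494, 0.017, -0.351], [0.3, -0.498, -0.814, -0.05], [-0.394, 0.712, -0.581, 1.531], [0.0, 0.0, 0.0, 1.0]]
top [[472.0, 0.0, 315.7], [0.0, 472.0, 239.7], [0.0, 0.0, 1.0]] [[-0.005, -1.0, -0.011, 0.007], [-0.987, 0.007, -0.161, 0.418], [0.161, 0.01, -0.987, 1.141], [0.0, 0.0, 0.0, 1.0]]
{'time': 0.1, 'joint_pos': array([ 1.15902283e+00,  5.32994308e-02,  1.61415259e+00, -2.77539742e-05,
        1.47600152e+00, -1.18989406e-01]), 'joint_vel': array([-5.69529743e-04,  7.90545380e-05, -1.84956536e-03, -2.67443901e-03,
       -7.74817572e-04, -6.19400277e-04]), 'joint_efforts': array([ 4.49236832e-04, -3.94904816e+01, -3.71363211e+01, -1.06559030e-04,
        3.89633817e-03,  9.57401113e-06]), 'tool_pos': array([0.1801606 , 0.59788265, 0.23018308]), 'tool_rot': array([-2.30704663e-04,  1.45868351e-01,  9.89303572e-01, -9.01494924e-04]), 'contact_force': array([ 0.08642542,  0.61560526, -1.84377251]), 'ft_torque': array([-0.01455457,  0.00249904, -0.02662647]), 'gripper_width': 1.0000538628605489}
```

View pics/top0.png

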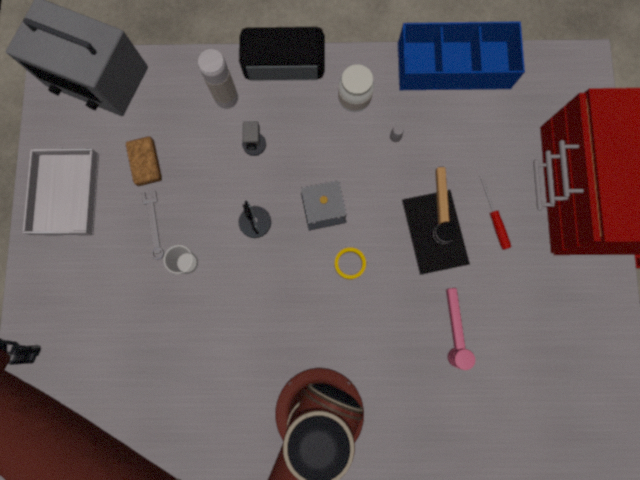

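View pics/scene0.png

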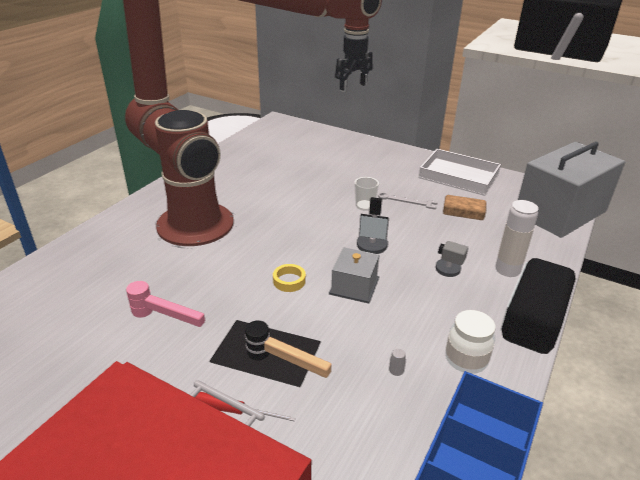

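The top view shows the mallet head at about (445,233) with its handle up to (442,168), the brass pin at (324,200), the mirror foot at (254,221) with its tab at (250,207), and the inspection camera at (252,138). The scene view agrees, and the pink look-alike lies apart at the lower left. Next I measure these by mask.

```bash
cat > h.py <<'E'
import cv2,numpy as np
from plant import manip
def cam(n):
    c=manip.camera_info(n); return np.array(c["intrinsics"]),np.array(c["extrinsics"])
def ray(n,u,v):
    K,E=cam(n); R=E[:3,:3]; return -R.T@E[:3,3], R.T@np.linalg.solve(K,[u,v,1.])
def onz(n,u,v,z):
    o,d=ray(n,u,v); return o+d*(z-o[2])/d[2]
def proj(n,p):
    K,E=cam(n); q=K@(E[:3,:3]@np.array(p)+E[:3,3]); return q[:2]/q[2]
def tri(a,b):
    A=0;B=0
    for n,u,v in(("top",*a),("scene",*b)):
        o,d=ray(n,u,v);d/=np.linalg.norm(d);M=np.eye(3)-np.outer(d,d);A=A+M;B=B+M@o
    return np.linalg.solve(A,B)
def mask(n,img,lo,hi,roi):
    h=cv2.cvtColor(img,cv2.COLOR_BGR2HSV);m=cv2.inRange(h,np.array(lo),np.array(hi));k=np.zeros_like(m);x0,y0,x1,y1=roi;k[y0:y1,x0:x1]=255
    return m&k
def big(m): return max(cv2.findContours(m,0,2)[0],key=cv2.contourArea)
E
python3 - <<'E'
from h import *
np.set_printoptions(precision=4,suppress=True)
t=cv2.imread("pics/top0.png");s=cv2.imread("pics/scene0.png")
# handle, on plane of its top
c=big(mask("top",t,(5,70,90),(25,255,255),(420,150,470,240)))
P=np.array([onz("top",*p[0],.055)[:2] for p in c],np.float32);r=cv2.minAreaRect(P);print("handle",r,cv2.boxPoints(r))
def cen(m):
    M=cv2.moments(m,True);return M["m10"]/M["m00"],M["m01"]/M["m00"],M["m00"]
a=cen(mask("top",t,(8,100,70),(28,255,255),(310,185,340,215)));b=cen(mask("scene",s,(8,100,70),(28,255,255),(345,248,368,266)))
print("pin px",a,b,"top plane",onz("top",*a[:2],.091),"tri",tri(a[:2],b[:2]))
# mat
c=big(mask("top",t,(0,0,0),(180,255,45),(390,180,480,285)));P=np.array([onz("top",*p[0],.004)[:2] for p in c],np.float32);print("mat",cv2.minAreaRect(cv2.convexHull(P)))
# mallet-head, mirror, bracket crops
A=cv2.resize(t[190:245,225:285],None,fx=6.5,fy=6.5,interpolation=2);B=cv2.resize(t[205:260,415:475],None,fx=6.5,fy=6.5,interpolation=2)
C=cv2.resize(s[188:260,345:415],(390,357),interpolation=2);D=cv2.resize(t[110:165,225:285],None,fx=6.5,fy=6.5,interpolation=2)[:357]
w=np.vstack([np.hstack([A[:357,:390],B[:357,:390]]),np.hstack([C,D[:,:390]])])
w=np.clip(w.astype(float)*1.8,0,255).astype(np.uint8);w=cv2.resize(w,(655,600));cv2.imwrite("pics/crop1.png",w)
E
```

```text
handle ((0.5269532799720764, -0.3091205954551697), (0.14016136527061462, 0.025717802345752716), 1.9677855968475342) [[ 0.4565 -0.2987]
 [ 0.4574 -0.3244]
 [ 0.5974 -0.3196]
 [ 0.5966 -0.2939]]
pin px (323.3265306122449, 199.42857142857142, 49.0) (355.97777777777776, 256.9111111111111, 45.0) top plane [ 0.5068 -0.0148  0.091 ] tri [ 0.5073 -0.015   0.087 ]
mat ((0.44297441840171814, -0.2997676432132721), (0.19515451788902283, 0.12483389675617218), 11.508254051208496)
```

View pics/crop1.png

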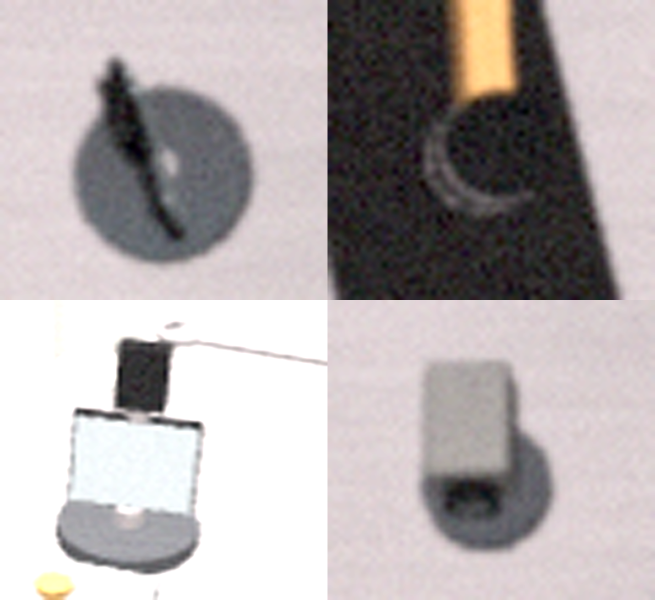

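The crops show the mirror foot centred at about top (255.2,222.1), with the mirror running from upper left to lower right and its glass on the right. The scene crop puts its top edge at about (361.0,214.4)–(388.2,218.0). The camera box has its lens end toward the mirror.

```bash
python3 - <<'E'
from h import *
np.set_printoptions(precision=4,suppress=True)
t=cv2.imread("pics/top0.png");s=cv2.imread("pics/scene0.png")
print("cams",ray("top",0,0)[0],ray("scene",0,0)[0])
g=cv2.cvtColor(t,cv2.COLOR_BGR2GRAY)
print(g[221,240:272])
# foot: fit ellipse to everything darker than bench
m=((g<100)*255).astype(np.uint8);k=np.zeros_like(m);k[190:245,235:280]=1;m*=k
c=big(m);h=cv2.convexHull(c)[:,0];
lo=np.array([p for p in c[:,0] if p[1]>212 or p[0]>258],np.float32)
e=cv2.fitEllipse(lo);print("foot",e,[onz("top",*e[0],z) for z in(0,.008,.012)])
d=((g<40)*255).astype(np.uint8)*k
ys,xs=np.nonzero(d)
for sel,z in((ys>=216,.06),(ys<216,.13)):print(len(xs[sel]),[ (int(y),round(xs[ys==y].mean(),2),int((ys==y).sum())) for y in sorted(set(ys[sel]))])
a,b=onz("scene",361,214.4,.094),onz("scene",388.2,218,.094);print("edge scene",a,b,np.linalg.norm(a-b),np.degrees(np.arctan2(*(b-a)[1::-1])),(a+b)/2)
gs=cv2.cvtColor(s,cv2.COLOR_BGR2GRAY);ms=((gs[195:216,364:390]<50)*255).astype(np.uint8);q=big(ms);r=cv2.boundingRect(q);print("tab scene",r[0]+364,r[1]+195,r[2:]) 
p=np.array([e[0]]);
# lens box
E
```

```text
cams [ 0.2292 -0.007   1.1931] [ 0.9227 -0.9424  0.8545]
[57 55 58 57 57 54 58 55 54 52 36 29 31 46 66 76 95 77 61 59 59 61 54 60
 53 58 54 58 56 56 60 87]
foot ((254.49041748046875, 221.63330078125), (32.01537322998047, 32.94476318359375), 75.80561065673828) [array([0.4722, 0.1627, 0.    ]), array([0.4706, 0.1616, 0.008 ]), array([0.4697, 0.161 , 0.012 ])]
68 [(216, np.float64(248.5), 6), (217, np.float64(249.0), 7), (218, np.float64(249.5), 6), (219, np.float64(250.0), 5), (220, np.float64(250.5), 4), (221, np.float64(251.0), 3), (222, np.float64(251.5), 4), (223, np.float64(252.0), 3), (224, np.float64(252.0), 3), (225, np.float64(252.5), 2), (226, np.float64(252.5), 2), (227, np.float64(253.0), 3), (228, np.float64(253.5), 4), (229, np.float64(254.0), 3), (230, np.float64(255.0), 3), (231, np.float64(256.0), 3), (232, np.float64(256.5), 4), (233, np.float64(257.0), 3)]
67 [(202, np.float64(246.0), 1), (203, np.float64(246.0), 1), (204, np.float64(246.0), 3), (205, np.float64(245.5), 4), (206, np.float64(245.5), 4), (207, np.float64(246.0), 5), (208, np.float64(247.0), 5), (209, np.float64(247.0), 5), (210, np.float64(247.5), 6), (211, np.float64(247.5), 6), (212, np.float64(247.0), 7), (213, np.float64(248.0), 7), (214, np.float64(248.0), 7), (215, np.float64(248.5), 6)]
edge scene [0.4406 0.1456 0.094 ] [0.5079 0.1664 0.094 ] 0.07049097106424544 17.21151564950139 [0.4742 0.156  0.094 ]
tab scene 370 198 (11, 17)
```

```bash
cat >> h.py <<'E'
from scipy.spatial.transform import Rotation as Ro
def plan(p,yaw):
    "row numbers to bring the tool, pointing down, to p with tool x at yaw (deg)"
    s=manip.state();q=s["tool_rot"];R=Ro.from_quat([*q[1:],q[0]])
    a=np.radians(yaw);T=Ro.from_matrix(np.array([[np.cos(a),np.sin(a),0],[np.sin(a),-np.cos(a),0],[0,0,-1]]))
    d=R.inv().apply(np.array(p)-s["tool_pos"])/.4;r=(R.inv()*T).as_rotvec()/.5
    print("plan",np.round(d,4),np.round(r,3),"F",np.round(s["contact_force"],1),"w",round(s["gripper_width"],3),"t",round(s["time"],2),"at",np.round(s["tool_pos"],4))
E
python3 - <<'E'
from h import *
np.set_printoptions(precision=4,suppress=True)
print(onz("top",445.6,232.5,.074),onz("top",445.6,232.5,.06),proj("top",(.430,-.3127,.074)),"tab top/mid",proj("top",(.471,.162,.146)),proj("top",(.471,.162,.11)),"scene tab",onz("scene",375.5,206.5,.123),"lens",proj("top",(.651,.167,.055)))
plan((.43,.30,.24),175); plan((.43,.2,.24),182)
E
```

```text
[ 0.4271 -0.3078  0.074 ] [ 0.4296 -0.3116  0.06  ] [447.5917 231.3172] tab top/mid [245.8769 209.3873] [248.2788 212.8234] scene tab [0.4742 0.1566 0.123 ] lens [250.8832 147.9214]
plan [-0.8129 -0.5328 -0.0237] [-0.004 -0.001 -0.411] F [ 0.1  0.6 -1.8] w 1.0 t 0.1 at [0.1802 0.5979 0.2302]
plan [-0.8851 -0.7722 -0.0233] [-0.004 -0.001 -0.655] F [ 0.1  0.6 -1.8] w 1.0 t 0.1 at [0.1802 0.5979 0.2302]
```

>>> carry_out --pt "1 -0.885 -0.772 -0.023 0 0 -0.655" --pt "1 -0.885 -0.772 -0.023 0 0 -0.655" --pt "1 -0.885 -0.772 -0.023 0 0 -0.655" --pt "1 -0.885 -0.772 -0.023 0 0 -0.655" --pt "1 -0.885 -0.772 -0.023 0 0 -0.655" --pt "1 -0.885 -0.772 -0.023 0 0 -0.655" --pt "1 -0.885 -0.772 -0.023 0 0 -0.655" --pt "1 -0.885 -0.772 -0.023 0 0 -0.655"

```text
time: 0.77
tool_pos: [0.3574, 0.315, 0.2375]
tool_rot: [-0.0, -0.018, 1.0, -0.0]
contact_force: [0.5, -0.3, -0.6]
gripper_width: 0.994
```

>>> carry_out --pt "1 -0.885 -0.772 -0.023 0 0 -0.655"

```text
time: 0.85
tool_pos: [0.3857, 0.2912, 0.2383]
tool_rot: [-0.0, -0.073, 0.997, -0.0]
contact_force: [0.6, 1.3, 1.0]
gripper_width: 0.999
```

```bash
python3 -c "
from h import *
plan((.43,.2,.24),182);plan((.43,-.15,.24),182)"
```

```text
plan [-0.0763 -0.2417 -0.0043] [-0.001 -0.001  0.224] F [0.6 1.3 1. ] w 0.999 t 0.85 at [0.3857 0.2912 0.2383]
plan [ 0.0516 -1.1073 -0.0038] [-0.001 -0.001  0.224] F [0.6 1.3 1. ] w 0.999 t 0.85 at [0.3857 0.2912 0.2383]
```

>>> carry_out --pt "1 0.035 -0.99 -0.004 0 0 0.224" --pt "1 0.035 -0.99 -0.004 0 0 0.224" --pt "1 0.035 -0.99 -0.004 0 0 0.224" --pt "1 0.035 -0.99 -0.004 0 0 0.224" --pt "1 0.035 -0.99 -0.004 0 0 0.224" --pt "1 0.035 -0.99 -0.004 0 0 0.224" --pt "1 0.035 -0.99 -0.004 0 0 0.224" --pt "1 0.035 -0.99 -0.004 0 0 0.224"

```text
time: 1.52
tool_pos: [0.4219, -0.0394, 0.2397]
tool_rot: [0.0, -0.017, 1.0, 0.0]
contact_force: [1.0, 0.7, -0.8]
gripper_width: 1.001
```

```bash
python3 -c "
from h import *
plan((.43,-.312,.15),182)"
```

```text
plan [ 0.0026 -0.6818  0.2242] [ 0.     0.001 -0.003] F [ 1.   0.7 -0.8] w 1.001 t 1.52 at [ 0.4219 -0.0394  0.2397]
```

>>> carry_out --pt "1 0.0 -0.65 0.22 0 0 0" --pt "1 0.0 -0.65 0.22 0 0 0" --pt "1 0.0 -0.65 0.22 0 0 0" --pt "1 0.0 -0.65 0.22 0 0 0" --pt "1 0.0 -0.65 0.22 0 0 0" --pt "1 0.0 -0.65 0.22 0 0 0" --pt "1 0.0 -0.65 0.22 0 0 0" --pt "1 0.0 -0.65 0.22 0 0 0"

```text
time: 2.18
tool_pos: [0.4294, -0.3002, 0.1491]
tool_rot: [-0.002, -0.014, 1.0, 0.001]
contact_force: [0.1, 0.1, 0.2]
gripper_width: 1.003
```

>>> carry_out --pt "1 0 0 0 0 0 0" --pt "1 0 0 0 0 0 0"

```text
time: 2.35
tool_pos: [0.431, -0.2966, 0.1517]
tool_rot: [-0.0, -0.017, 1.0, 0.0]
contact_force: [-0.1, -0.4, -0.3]
gripper_width: 1.001
```

```bash
python3 -c "
from h import *
plan((.43,-.312,.15),182);plan((.43,-.312,.031),182)
f=manip.grab_frame('scene')[:,:,::-1];cv2.imwrite('pics/s2.png',cv2.resize(f[200:440,160:460],None,fx=2,fy=2))"
```

```text
plan [ 0.0038 -0.0383  0.0043] [ 0.002 -0.001 -0.003] F [-0.1 -0.4 -0.3] w 1.001 t 2.35 at [ 0.431  -0.2966  0.1517]
plan [ 0.0037 -0.0386  0.3018] [ 0.002 -0.001 -0.003] F [-0.1 -0.4 -0.3] w 1.001 t 2.35 at [ 0.431  -0.2966  0.1517]
```

View pics/s2.png

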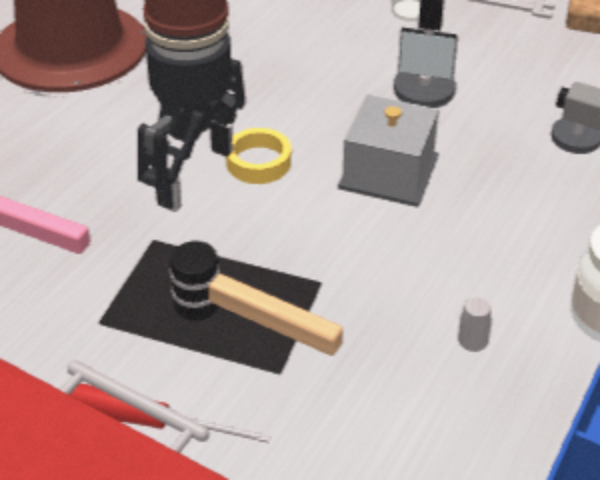

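The gripper stands above and behind the mallet. The mallet head's top face is centred at about scene px (257.5,328) and the fingers are clear of it. I check that against the top-view estimate.

```bash
python3 -c "
from h import *
print(onz('scene',257.5,328,.074),proj('scene',(.43,-.312,.074)),proj('scene',(.43,-.312,.004)))
plan((.43,-.3115,.08),182)"
```

```text
[ 0.43559925 -0.3130922   0.074     ] [255.52258967 326.65912807] [257.25032829 350.84666924]
plan [ 0.0046 -0.0376  0.1804] [ 0.     0.001 -0.001] F [-0.2 -0.  -0.3] w 0.998 t 2.4 at [ 0.4313 -0.2964  0.1522]
```

>>> carry_out --pt "1 -0.002 -0.039 0.05 0 0 0" --pt "1 -0.002 -0.039 0.05 0 0 0" --pt "1 -0.002 -0.039 0.18 0 0 0" --pt "1 -0.002 -0.039 0.18 0 0 0" --pt "1 -0.002 -0.039 0.302 0 0 0" --pt "1 -0.002 -0.039 0.302 0 0 0" --pt "1 -0.002 -0.039 0.302 0 0 0" --pt "1 -0.002 -0.039 0.302 0 0 0"

```text
time: 3.07
tool_pos: [0.4327, -0.3124, 0.0319]
tool_rot: [-0.0, -0.017, 1.0, 0.0]
contact_force: [0.6, 0.5, 0.7]
gripper_width: 1.001
```

>>> carry_out --pt "0 0 0 0 0 0 0" --pt "0 0 0 0 0 0 0" --pt "0 0 0 0 0 0 0" --pt "0 0 0 0 0 0 0" --pt "0 0 0 0 0 0 0" --pt "0 0 0 0 0 0 0" --pt "0 0 0 0 0 0 0" --pt "0 0 0 0 0 0 0"

```text
time: 3.73
tool_pos: [0.4335, -0.3134, 0.0335]
tool_rot: [0.001, -0.017, 1.0, -0.0]
contact_force: [-1.6, 3.2, 7.8]
gripper_width: 0.545
```

```bash
python3 -c "
from h import *
plan((.432,-.312,.15),182)"
```

```text
plan [ 0.003   0.0034 -0.2913] [-0.002  0.004 -0.003] F [-1.6  3.2  7.8] w 0.545 t 3.73 at [ 0.4335 -0.3134  0.0335]
```

>>> carry_out --pt "0 0 0 -0.05 0 0 0" --pt "0 0 0 -0.1 0 0 0" --pt "0 0 0 -0.2 0 0 0" --pt "0 0 0 -0.3 0 0 0" --pt "0 0 0 -0.35 0 0 0" --pt "0 0 0 -0.35 0 0 0" --pt "0 0 0 -0.35 0 0 0"

```text
time: 4.32
tool_pos: [0.4328, -0.3133, 0.1721]
tool_rot: [0.001, -0.017, 1.0, -0.001]
contact_force: [-1.5, 0.1, -3.8]
gripper_width: 0.549
```

```bash
python3 -c "
from h import *
plan((.508,-.016,.18),182);plan((.508,-.016,.135),182)
f=manip.grab_frame('scene')[:,:,::-1];cv2.imwrite('pics/s3.png',cv2.resize(f[180:420,160:460],None,fx=2,fy=2))"
```

```text
plan [-0.2128  0.7365 -0.0207] [-0.004  0.003 -0.003] F [-1.5  0.1 -3.8] w 0.549 t 4.32 at [ 0.4328 -0.3133  0.1721]
plan [-0.2126  0.7367  0.0918] [-0.004  0.003 -0.003] F [-1.5  0.1 -3.8] w 0.549 t 4.32 at [ 0.4328 -0.3133  0.1721]
```

View pics/s3.png

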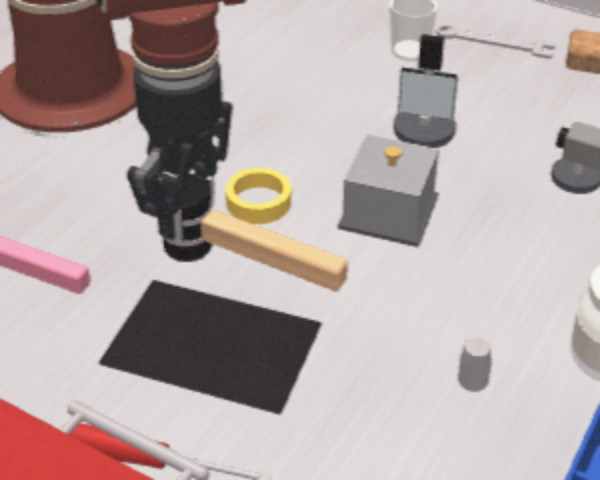

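The mallet is held level by its head, clear of the mat. Now it goes above the pin.

>>> carry_out --pt "0 -0.213 0.736 -0.02 0 0 0" --pt "0 -0.213 0.736 -0.02 0 0 0" --pt "0 -0.213 0.736 -0.02 0 0 0" --pt "0 -0.213 0.736 -0.02 0 0 0" --pt "0 -0.213 0.736 -0.02 0 0 0" --pt "0 -0.213 0.736 -0.02 0 0 0" --pt "0 -0.213 0.736 -0.02 0 0 0" --pt "0 -0.213 0.736 -0.02 0 0 0"

```text
time: 5.03
tool_pos: [0.5062, -0.0109, 0.1754]
tool_rot: [-0.003, -0.019, 1.0, 0.002]
contact_force: [0.2, -0.5, -3.1]
gripper_width: 0.548
```

>>> carry_out --pt "0 0 0 0.05 0 0 0" --pt "0 0 0 0.1 0 0 0" --pt "0 0 0 0.11 0 0 0" --pt "0 0 0 0.11 0 0 0"

```text
time: 5.37
tool_pos: [0.5043, -0.0151, 0.13]
tool_rot: [-0.005, -0.017, 1.0, 0.001]
contact_force: [0.3, -0.4, -3.6]
gripper_width: 0.547
```

```bash
python3 -c "
from h import *
plan((.508,-.016,.1235),182);plan((.508,-.016,.1115),182)"
```

```text
plan [-0.0093 -0.0025  0.0163] [ 0.004 -0.019 -0.003] F [ 0.3 -0.4 -3.6] w 0.547 t 5.37 at [ 0.5043 -0.0151  0.13  ]
plan [-0.0096 -0.0025  0.0463] [ 0.004 -0.019 -0.003] F [ 0.3 -0.4 -3.6] w 0.547 t 5.37 at [ 0.5043 -0.0151  0.13  ]
```

>>> carry_out --pt "0 -0.01 0 0 0 0 0" --pt "0 -0.01 0 0.01 0 0 0" --pt "0 -0.01 0 0.02 0 0 0" --pt "0 -0.01 0 0.03 0 0 0" --pt "0 -0.01 0 0.03 0 0 0"

```text
time: 5.78
tool_pos: [0.512, -0.016, 0.1231]
tool_rot: [0.0, -0.017, 1.0, -0.0]
contact_force: [0.4, -0.4, -2.7]
gripper_width: 0.55
```

>>> carry_out --pt "0 0 0 0.01 0 0 0" --pt "0 0 0 0.015 0 0 0" --pt "0 0 0 0.015 0 0 0"

```text
time: 6.03
tool_pos: [0.5122, -0.0159, 0.1178]
tool_rot: [0.001, -0.017, 1.0, -0.0]
contact_force: [-0.5, -0.4, 2.3]
gripper_width: 0.546
```

>>> carry_out --pt "0 0 0 0.006 0 0 0" --pt "0 0 0 0.012 0 0 0" --pt "0 0 0 0.018 0 0 0" --pt "0 0 0 0.018 0 0 0"

```text
time: 6.37
tool_pos: [0.5124, -0.0159, 0.1112]
tool_rot: [0.001, -0.017, 1.0, -0.0]
contact_force: [-2.2, -0.9, 8.6]
gripper_width: 0.551
```

>>> carry_out --pt "0 0 0 0.006 0 0 0" --pt "0 0 0 0.01 0 0 0" --pt "0 0 0 0.01 0 0 0"

```text
time: 6.62
tool_pos: [0.5133, -0.0159, 0.111]
tool_rot: [0.001, -0.017, 1.0, -0.0]
contact_force: [-11.1, 0.7, 25.3]
gripper_width: 0.551
```

The force jumped at TCP z 0.111, as predicted for home. I lift off and check the pin head's height.

>>> carry_out --pt "0 0 0 -0.03 0 0 0" --pt "0 0 0 -0.1 0 0 0" --pt "0 0 0 -0.19 0 0 0" --pt "0 0 0 -0.19 0 0 0" --pt "0 0 0 -0.19 0 0 0"

```text
time: 7.03
tool_pos: [0.513, -0.0158, 0.1833]
tool_rot: [0.002, -0.017, 1.0, -0.0]
contact_force: [0.2, -1.1, -4.5]
gripper_width: 0.549
```

```bash
python3 -c "
from h import *
plan((.4325,-.3125,.18),182)
f=np.ascontiguousarray(manip.grab_frame('scene')[:,:,::-1]);cv2.imwrite('pics/s4.png',f)
m=mask('scene',f,(8,100,70),(28,255,255),(340,245,375,275));ys,xs=np.nonzero(m);print(xs.mean(),ys.mean(),len(xs),ys.min(),ys.max())
for z in(.079,.091):print(proj('scene',(.507,-.015,z)))"
```

```text
plan [ 0.2259 -0.7347  0.0076] [-0.001  0.009 -0.003] F [ 0.2 -1.1 -4.5] w 0.549 t 7.03 at [ 0.513  -0.0158  0.1833]
355.75 260.1666666666667 36 258 263
[355.86902187 259.55580332]
[356.15505607 255.46799499]
```

The pin head is at row 260.2, which matches home (259.6) and not the start (255.5). Now the mallet goes back.

>>> carry_out --pt "0 0.224 -0.737 0 0 0 0" --pt "0 0.224 -0.737 0 0 0 0" --pt "0 0.224 -0.737 0 0 0 0" --pt "0 0.224 -0.737 0 0 0 0" --pt "0 0.224 -0.737 0 0 0 0" --pt "0 0.224 -0.737 0 0 0 0" --pt "0 0.224 -0.737 0 0 0 0" --pt "0 0.224 -0.737 0 0 0 0"

```text
time: 7.75
tool_pos: [0.4291, -0.3165, 0.1784]
tool_rot: [-0.002, -0.015, 1.0, 0.001]
contact_force: [-0.4, -0.3, -2.6]
gripper_width: 0.547
```

>>> carry_out --pt "0 0 0 0 0 0 0" --pt "0 0 0 0.08 0 0 0" --pt "0 0 0 0.16 0 0 0" --pt "0 0 0 0.24 0 0 0" --pt "0 0 0 0.3 0 0 0" --pt "0 0 0 0.3 0 0 0" --pt "0 0 0 0.3 0 0 0"

```text
time: 8.33
tool_pos: [0.4302, -0.3106, 0.0584]
tool_rot: [-0.003, -0.017, 1.0, 0.003]
contact_force: [0.5, 0.2, -3.3]
gripper_width: 0.545
```

```bash
python3 -c "
from h import *
plan((.4335,-.3134,.0335),182)"
```

```text
plan [-0.0083 -0.0077  0.0622] [ 0.011 -0.01  -0.002] F [ 0.5  0.2 -3.3] w 0.545 t 8.33 at [ 0.4302 -0.3106  0.0584]
```

>>> carry_out --pt "0 -0.005 -0.004 0.015 0 0 0" --pt "0 -0.005 -0.004 0.03 0 0 0" --pt "0 -0.005 -0.004 0.045 0 0 0" --pt "0 -0.005 -0.004 0.055 0 0 0" --pt "0 -0.005 -0.004 0.062 0 0 0" --pt "0 -0.005 -0.004 0.062 0 0 0" --pt "0 -0.005 -0.004 0.062 0 0 0"

```text
time: 8.92
tool_pos: [0.4341, -0.3148, 0.0371]
tool_rot: [-0.0, -0.017, 1.0, 0.0]
contact_force: [-0.5, 0.1, -2.6]
gripper_width: 0.548
```

>>> carry_out --pt "0 0 0 0.004 0 0 0" --pt "0 0 0 0.009 0 0 0" --pt "0 0 0 0.011 0 0 0" --pt "0 0 0 0.011 0 0 0"

```text
time: 9.25
tool_pos: [0.4344, -0.3152, 0.0336]
tool_rot: [0.0, -0.017, 1.0, -0.0]
contact_force: [-1.4, 1.0, 3.4]
gripper_width: 0.547
```

Down on the mat. I open the gripper and rise.

>>> carry_out --pt "1 0 0 0 0 0 0" --pt "1 0 0 0 0 0 0" --pt "1 0 0 0 0 0 0" --pt "1 0 0 0 0 0 0" --pt "1 0 0 0 0 0 0" --pt "1 0 0 0 0 0 0" --pt "1 0 0 0 0 0 0" --pt "1 0 0 0 0 0 0"

```text
time: 9.92
tool_pos: [0.4341, -0.3148, 0.0327]
tool_rot: [0.0, -0.017, 1.0, -0.0]
contact_force: [0.7, 0.6, 0.1]
gripper_width: 1.0
```

>>> carry_out --pt "1 0 0 -0.05 0 0 0" --pt "1 0 0 -0.15 0 0 0" --pt "1 0 0 -0.25 0 0 0" --pt "1 0 0 -0.35 0 0 0" --pt "1 0 0 -0.45 0 0 0" --pt "1 0 0 -0.45 0 0 0" --pt "1 0 0 -0.45 0 0 0"

```text
time: 10.5
tool_pos: [0.4356, -0.3162, 0.2168]
tool_rot: [0.003, -0.017, 1.0, -0.003]
contact_force: [-1.0, -0.5, 0.3]
gripper_width: 1.004
```

```bash
python3 -c "
from h import *
plan((.4718,.05,.22),190)"
```

```text
plan [-0.1211  0.912  -0.0123] [-0.012  0.01  -0.282] F [-1.  -0.5  0.3] w 1.004 t 10.5 at [ 0.4356 -0.3162  0.2168]
```

>>> carry_out --pt "1 -0.11 0.8 -0.015 0 0 -0.28" --pt "1 -0.11 0.8 -0.015 0 0 -0.28" --pt "1 -0.11 0.8 -0.015 0 0 -0.28" --pt "1 -0.11 0.8 -0.015 0 0 -0.28" --pt "1 -0.11 0.8 -0.015 0 0 -0.28" --pt "1 -0.11 0.8 -0.015 0 0 -0.28" --pt "1 -0.11 0.8 -0.015 0 0 -0.28" --pt "1 -0.11 0.8 -0.015 0 0 -0.28"

```text
time: 11.17
tool_pos: [0.4661, 0.0094, 0.2166]
tool_rot: [-0.001, -0.087, 0.996, 0.001]
contact_force: [0.8, 0.4, 0.4]
gripper_width: 0.999
```

>>> carry_out --pt "1 0 0 0 0 0 0" --pt "1 0 0 0 0 0 0" --pt "1 0 0 0 0 0 0"

```text
time: 11.42
tool_pos: [0.4667, 0.0064, 0.2171]
tool_rot: [-0.001, -0.087, 0.996, 0.0]
contact_force: [0.3, 0.5, -0.3]
gripper_width: 0.997
```

```bash
python3 -c "
from h import *
plan((.4722,.1605,.2),197)
for n in('top','scene'):cv2.imwrite(f'pics/{n}5.png',manip.grab_frame(n)[:,:,::-1])
a=cv2.imread('pics/top5.png');b=cv2.imread('pics/scene5.png')
A=cv2.resize(a[150:290,380:500],(400,466));B=cv2.resize(b[180:320,330:450],(400,466));cv2.imwrite('pics/c5.png',np.clip(np.hstack([A,B])*1.3,0,255).astype('uint8'))"
```

```text
plan [-0.0803  0.3771  0.0427] [ 0.001 -0.005 -0.246] F [ 0.3  0.5 -0.3] w 0.997 t 11.42 at [0.4667 0.0064 0.2171]
```

View pics/c5.png

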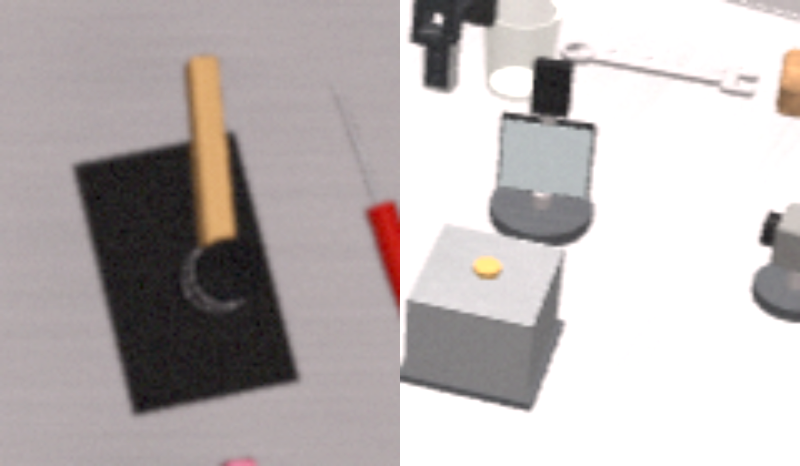

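The mallet stands on its mat with its handle as before. The pin head sits just above the plate. The mirror is still at its stop, with its foot at about scene px (372.6,243).

```bash
python3 -c "
from h import *
print(onz('scene',372.8,241.5,.01),onz('scene',372.8,241.5,.016),proj('scene',(.472,.1605,.1)),proj('scene',(.472,.1605,.146)))
for p in((.4706,.1616),(.474,.157),(.472,.1605)):
  d=np.array([.507,-.015])-p;print(np.hypot(*d),np.degrees(np.arctan2(d[1],d[0])))
g=cv2.cvtColor(cv2.imread('pics/scene5.png'),6);ys,xs=np.nonzero(g[196:214,360:392]<45);print([(int(y)+196,xs[ys==y].min()+360,xs[ys==y].max()+360) for y in sorted(set(ys))])
print(proj('scene',(.650,.167,.055)),proj('top',(.650,.167,.055)))
"
```

```text
[0.47340367 0.16176995 0.01      ] [0.47659608 0.15392509 0.016     ] [374.66788864 213.17270713] [376.04450789 197.81929027]
0.18031228466191646 -78.35355061091695
0.17513708916160506 -79.13918537836267
0.1789560001788149 -78.72146247051614
[(198, np.int64(371), np.int64(377)), (199, np.int64(371), np.int64(380)), (200, np.int64(371), np.int64(379)), (201, np.int64(371), np.int64(380)), (202, np.int64(371), np.int64(380)), (203, np.int64(371), np.int64(380)), (204, np.int64(370), np.int64(380)), (205, np.int64(370), np.int64(380)), (206, np.int64(370), np.int64(380)), (207, np.int64(370), np.int64(380)), (208, np.int64(370), np.int64(379)), (209, np.int64(370), np.int64(379)), (210, np.int64(370), np.int64(379)), (211, np.int64(370), np.int64(379)), (212, np.int64(370), np.int64(379)), (213, np.int64(370), np.int64(379))]
[439.03482129 247.03567434] [250.87650556 148.29957593]
```

>>> carry_out --pt "1 -0.08 0.376 0.02 0 0 -0.246" --pt "1 -0.08 0.376 0.02 0 0 -0.246" --pt "1 -0.08 0.376 0.02 0 0 -0.246" --pt "1 -0.08 0.376 0.02 0 0 -0.246" --pt "1 -0.08 0.376 0.02 0 0 -0.246" --pt "1 -0.08 0.376 0.02 0 0 -0.246" --pt "1 -0.08 0.376 0.02 0 0 -0.246" --pt "1 -0.08 0.376 0.02 0 0 -0.246"

```text
time: 12.18
tool_pos: [0.4732, 0.1586, 0.2106]
tool_rot: [-0.0, -0.146, 0.989, -0.0]
contact_force: [-0.2, 0.8, 0.4]
gripper_width: 1.003
```

```bash
python3 -c "
from h import *
plan((.472,.1605,.107),197)"
```

```text
plan [0.0015 0.0055 0.2589] [-0.001 -0.001 -0.006] F [-0.2  0.8  0.4] w 1.003 t 12.18 at [0.4732 0.1586 0.2106]
```

>>> carry_out --pt "1 0.001 0.005 0.06 0 0 0" --pt "1 0.001 0.005 0.12 0 0 0" --pt "1 0.001 0.005 0.18 0 0 0" --pt "1 0.001 0.005 0.23 0 0 0" --pt "1 0.001 0.005 0.255 0 0 0" --pt "1 0.001 0.005 0.255 0 0 0" --pt "1 0.001 0.005 0.255 0 0 0"

```text
time: 12.77
tool_pos: [0.4723, 0.1611, 0.109]
tool_rot: [-0.0, -0.147, 0.989, -0.0]
contact_force: [0.4, 0.6, 0.2]
gripper_width: 1.001
```

>>> carry_out --pt "0.3 0 0 0 0 0 0" --pt "0.3 0 0 0 0 0 0" --pt "0.3 0 0 0 0 0 0" --pt "0.3 0 0 0 0 0 0" --pt "0.3 0 0 0 0 0 0" --pt "0.3 0 0 0 0 0 0" --pt "0.3 0 0 0 0 0 0" --pt "0.3 0 0 0 0 0 0"

```text
time: 13.43
tool_pos: [0.472, 0.162, 0.1087]
tool_rot: [-0.0, -0.148, 0.989, 0.0]
contact_force: [-0.8, -0.3, 0.1]
gripper_width: 0.3
```

```bash
python3 -c "
from h import *
plan((.472,.1605,.107),197)
for n in('top','scene'):cv2.imwrite(f'pics/{n}6.png',manip.grab_frame(n)[:,:,::-1])
a=cv2.imread('pics/top6.png');b=cv2.imread('pics/scene6.png')
A=cv2.resize(a[170:250,215:295],(400,400));B=cv2.resize(b[170:250,335:415],(400,400));cv2.imwrite('pics/c6.png',np.clip(np.hstack([A,B])*1.5,0,255).astype('uint8'))"
```

```text
plan [ 0.001  -0.0035  0.0043] [ 0. -0. -0.] F [-0.8 -0.3  0.1] w 0.3 t 13.43 at [0.472  0.162  0.1087]
```

View pics/c6.png

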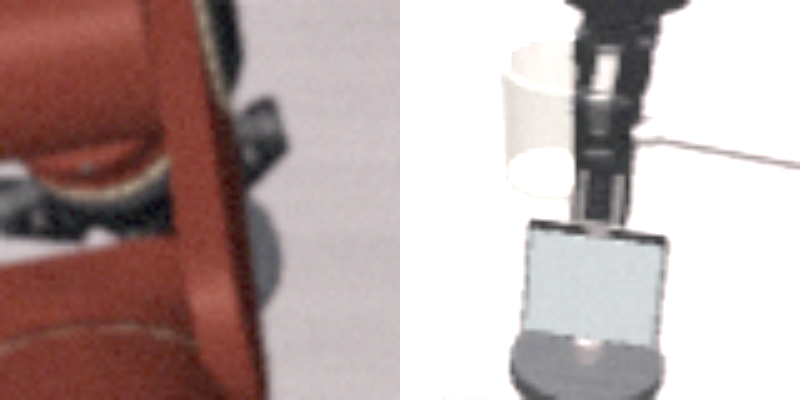

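The front finger stands squarely before the tab, at scene crop x of about 600 and centred over the mirror. I close on it.

>>> carry_out --pt "0 0 -0.002 0 0 0 0" --pt "0 0 -0.002 0 0 0 0" --pt "0 0 -0.002 0 0 0 0" --pt "0 0 -0.002 0 0 0 0" --pt "0 0 -0.002 0 0 0 0" --pt "0 0 -0.002 0 0 0 0"

```text
time: 14.03
tool_pos: [0.4717, 0.1628, 0.1088]
tool_rot: [-0.0, -0.148, 0.989, 0.002]
contact_force: [-2.0, 7.4, 1.7]
gripper_width: 0.133
```

```bash
python3 -c "
from h import *
plan((.472,.1605,.107),231.4);print(manip.state()['ft_torque'])"
```

```text
plan [ 0.0009 -0.0058  0.0045] [ 0.007  0.002 -1.199] F [-2.   7.4  1.7] w 0.133 t 14.03 at [0.4717 0.1628 0.1088]
[0.74657083 0.27478833 0.18797965]
```

>>> carry_out --pt "0 0 0.004 0 0 0 0" --pt "0 0 0.005 0 0 0 -0.1" --pt "0 0 0.005 0 0 0 -0.2" --pt "0 0 0.005 0 0 0 -0.3" --pt "0 0 0.005 0 0 0 -0.4" --pt "0 0 0.005 0 0 0 -0.5" --pt "0 0 0.005 0 0 0 -0.6" --pt "0 0 0.005 0 0 0 -0.6"

```text
time: 14.7
tool_pos: [0.4716, 0.1632, 0.1088]
tool_rot: [-0.0, -0.294, 0.956, 0.0]
contact_force: [-2.0, 1.9, 1.8]
gripper_width: 0.134
```

```bash
python3 -c "
from h import *
plan((.4715,.1635,.1085),231.4);print(manip.state()['ft_torque'])"
```

```text
plan [-0.0004  0.0008  0.0007] [ 0.001 -0.    -0.6  ] F [-2.   1.9  1.8] w 0.134 t 14.7 at [0.4716 0.1632 0.1088]
[ 0.10822914  0.13845615 -0.01529294]
```

>>> carry_out --pt "0 0 0 0 0 0 -0.1" --pt "0 0 0 0 0 0 -0.2" --pt "0 0 0 0 0 0 -0.3" --pt "0 0 0 0 0 0 -0.4" --pt "0 0 0 0 0 0 -0.5" --pt "0 0 0 0 0 0 -0.6" --pt "0 0 0 0 0 0 -0.6" --pt "0 0 0 0 0 0 -0.6"

```text
time: 15.37
tool_pos: [0.4714, 0.1634, 0.1088]
tool_rot: [-0.0, -0.432, 0.902, 0.0]
contact_force: [-3.1, 2.1, 2.2]
gripper_width: 0.134
```

```bash
python3 -c "
from h import *
plan((.4715,.1635,.1085),231.4);print(manip.state()['ft_torque'])
b=np.ascontiguousarray(manip.grab_frame('scene')[:,:,::-1]);cv2.imwrite('pics/s7.png',b)
cv2.imwrite('pics/c7.png',np.clip(cv2.resize(b[180:280,330:450],None,fx=6.5,fy=6,interpolation=2)*1.3,0,255).astype('uint8'))"
```

```text
plan [-0.0005 -0.0001  0.0007] [ 0.002  0.    -0.006] F [-3.1  2.1  2.2] w 0.134 t 15.37 at [0.4714 0.1634 0.1088]
[ 0.3117362   0.36284004 -0.02053887]
```

View pics/c7.png

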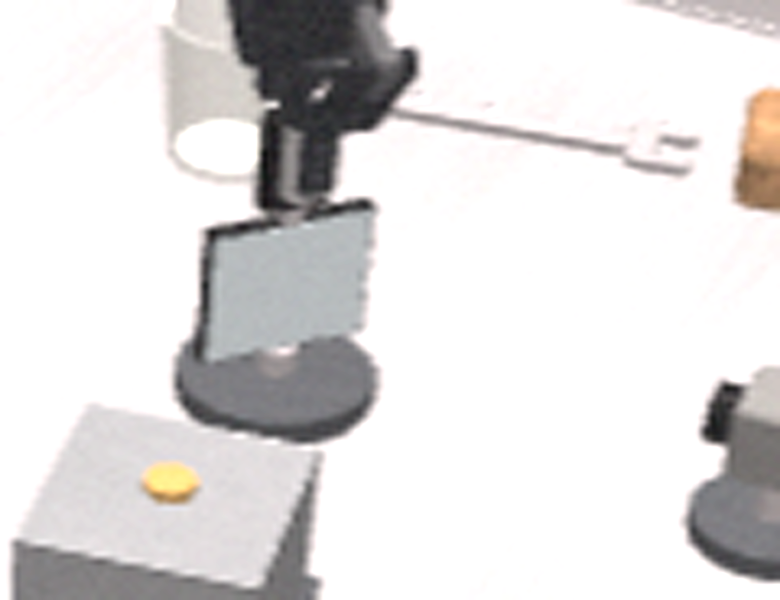

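The mirror has turned. Its top edge runs from scene px (361.5,218.7) to (387.2,213.8). The lens is at (439.5,248.7), against a predicted (439.0,247.0).

```bash
python3 -c "
from h import *
a,b=onz('scene',361.5,218.7,.094),onz('scene',387.2,213.8,.094);d=b-a;print(a,b,np.hypot(*d[:2]),np.degrees(np.arctan2(d[1],d[0])))
p=np.array([.4715,.1625]);L=onz('scene',439.5,248.7,.055)[:2];P=np.array([.507,-.015])
A=[np.degrees(np.arctan2(*(q-p)[::-1])) for q in(L,P)];print(L,np.hypot(*(L-p)),A,np.mean(A))
"
```

```text
[0.45063043 0.12797048 0.094     ] [0.49759056 0.18341269 0.094     ] 0.07265736602967235 49.735051316471825
[0.65339412 0.16085262] 0.18190157700955026 [np.float64(-0.5189020142098915), np.float64(-78.69006752597979)] -39.604484770094835
```

The mirror's width direction measures 49.7° from the edge and 51.2° from the gripper, against a target of 50.4–51.4°. I let it settle, then hand in.

>>> carry_out --pt "0 0 0 0 0 0 0" --pt "0 0 0 0 0 0 0" --pt "0 0 0 0 0 0 0" --pt "0 0 0 0 0 0 0"

```text
time: 15.75
tool_pos: [0.4714, 0.1634, 0.1088]
tool_rot: [-0.0, -0.433, 0.901, 0.0]
contact_force: [-4.1, 3.0, 3.5]
gripper_width: 0.13
```

```bash
python3 -c "
from h import *
plan((.4715,.1635,.1085),231.2);print(manip.job_done())"
```

```text
plan [-0.0004  0.      0.0008] [0.002 0.    0.004] F [-4.1  3.   3.5] w 0.13 t 15.75 at [0.4714 0.1634 0.1088]
the job is handed in; nothing more can be done
None
```

The job is handed in at 15.75 s, with the gripper still holding the mirror at its inspection angle.

- **Pin:** I gripped the mallet by its head and pressed the pin down. It met a hard stop at the predicted height, with about 25 N on the wrist sensor. A picture then put the pin head at row 260.2, against 259.6 expected for home and 255.5 at the start.
- **Mallet:** It went back on its mat and was let go. A later picture shows it standing there with its handle as before.
- **Mirror:** I turned it by the tab about 34° (0.6 rad) from its stop. The gripper puts the mirror's width direction at 51.3° and the picture gives 49.7°, against a target of 50.4–51.4°. The picture reading is coarse, about 2°. The force while holding was under about 6 N.
- **Not checked:** The inspection camera's own view is not available, so the pin tip's place in the mirror is worked out from the measured positions. I estimate it is within a couple of degrees.
- **Disagreement:** The first camera estimate of the mirror's pivot was about 2–3 mm off in y from where the gripper felt the tab. I moved the grip to suit, and the target angle hardly changed.
- **Other things:** I planned the moves to keep clear of the other things on the bench and felt no unexpected contact. I did not check each of them in a final picture.

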